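Load the tag-shaped print plate into its nest

ROBOT

A 6-joint arm with a two-finger parallel gripper is mounted at the origin on the work surface; the furniture and walls round the work are solid. World frame = base frame: x ahead of the robot, y to its left, z up, the work surface at z = 0. Lengths are in m, angles in degrees, forces in N, time in s.
With the tool pointing down it reaches from about 0.35 to 0.775 m from the base axis. Payload 5.5 kg.
Tool frame: the origin (TCP) lies at the centre of the arm's flange, where the gripper is bolted on; the fingertips stand 173 mm ahead of it and the grasp point (between the pads) lies 155 mm ahead of it; z points along the fingers, y is the line along which they close (so a half turn about z gives the same grasp; the last joint's range is limited). The gripper opens to 85 mm and grips with 20 to 120 N. Pads are 22 mm wide; open, the fingers measure 114 mm over their backs; the gripper's body (76 mm by 85 mm) begins 54 mm behind the grasp point. The pads swing forward as they close: fully open they stand 13 mm farther back than shut.
Start: joints at [58.465, 17.945, 2.641, 74.691, 0, 82.002], TCP at [0.23, 0.527, 0.405] pointing down, gripper open.
Joint ranges: [-158.12, 158.12], [-49.38, 96.58], [-58.88, 72.47], [-126.05, 133.96], [-84.25, 85.87], [-180, 180]. Speed limits (degrees/s): [147.25, 147.25, 180, 180, 180, 180].

INTERFACE

Orientations are given as a 3x3 rotation matrix whose columns are the frame's x, y, z axes.
In Python, from workcell import status, cams, ticket gives the robot as it stands. The module is installed in compiled form; this text tells all that it offers.
- The arm moves only by the shell command python3 -m handwheel 'ROWS' [FORCE]. ROWS is JSON, a list of rows, each a list of 3 entries, a list of its own where there are three numbers: the shift along the tool's x, y, z normalised to -1 to 1, where 1 is 0.15 m, then the turn, a rotation vector about the tool's x, y, z normalised to -1 to 1, where 1 is 90 degrees, then the opening, from -1 (shut) to 1 (fully open). In form: [[[x, y, z], [wx, wy, wz], jaw], ...]. A call has 1 to 20 rows; each row is the pose to reach, as a shift and turn from the pose commanded when the call began, along the tool's axes at that moment; what a row does not reach only later rows make up. A row lasts 1/8 s, in which the tool goes at most 62.5 mm and 10.7 degrees, less where a joint would pass 70% of its speed; a pose out of reach is approached as far as the arm can. A call with a number of a shift or a turn outside -1 to 1 is refused whole. A call with a gripper value outside its range is refused whole. The fingers move at their own pace and stop on an object; FORCE is the grip in N (left out, the last holds). Time passes only in rows, so rows that repeat a pose let the fingers close. It gives the time, the measured TCP pose, the force, the opening and the grip force at its end, in the units of the state.
- status.observe(): the state, without advancing time (a new reading comes with each control period).
- cams.capture(name): name is "scene" or "top" or "wrist"; returns a dict with "image" (480x640x3 uint8, red, green, blue), "z_map" (480x640 float32, m along the optical axis (not along the pixel's ray), 0 where there is no reading), "K" (3x3 intrinsics, pixels), "dist" ([k1, k2, p1, p2, k3] as OpenCV has them; the pictures are not rectified), "origin" and "attitude" of the camera in the world; the wrist camera has in their place "T_tool_cam" (4x4, takes a point from camera to tool coordinates, whose origin is the TCP and whose axes are the flange's). Camera axes: x right, y up, looking along -z (the intrinsics and any distortion apply to the point x, -y, -z); pixel columns grow to the right and rows downward; lengths in m; the calibration is good to about 2 mm. A picture is of the moment at which its call begins: read the wrist's pose just before it.
- ticket.close_job(): hands the job in; it is judged then, once.
The state is a dict: "time": time; "qpos": joint angles; "joint_velocities": joint speeds; "effort": joint torques, N m; "tcp_pos": TCP position; "tool_rot": TCP orientation; "contact_force": force on the tool from outside, world axes, zero at the start; "moment": the same for the moment, N m; "width": finger opening in m; "gripper_force": force on a finger pad.
Only numpy, scipy, OpenCV 4.12 (cv2) and the standard library are available. Lean on these libraries where they do the work, as an engineer would, in place of code of your own. Each camera call takes 0.05 s, during which the arm holds its last target. There are 200 camera calls.

TASK

Load the tag-shaped metal plate (the one with two cut corners) into the wooden nest: first take the stamp block off it and stand the block on a free spot of the table, then slide the plate out over an edge of the stone slab until one end hangs free, grip it there, and lay it in the nest's pocket, cut corners to cut corners and flat on the pocket floor. Do not let the plate fall, and leave the other plate and everything else where it is.

Things in the scene. Friction and masses are not known exactly. Their poses are not given: they have to be found in the camera images.
- slab: Polished stone slab, fixed, 190 (its x) x 290 (its y) mm, top 45 mm above the table; stone 22 mm thick, on feet. Origin: on the table under its centre. Turned up to 0.15 rad. Both plates lie on it, long sides about along its y, 92 mm apart in its x. Two jars, near its near left and far right corners, each block one end of a plate's lane; the other end of each lane is free.
- tag_plate: Bare aluminium plate 160 x 66 x 3 mm, about 85 g; too thin to grip while flat. Slides on the stone (friction about 0.25); closed fingertips pressed on it with some 6 N drag it. Origin: centre of its underside, 2 mm from the balance point. x: along it to the end with both corners cut at 45 degrees (20 x 20 mm each, 26 mm straight end left); z up.
- tag_nose (a point): Middle of the tag plate's end with the cut corners (80 mm from the centre, half thickness).
- tag_tail (a point): Middle of the tag plate's square end (80 mm from the centre, half thickness).
- nest: Fixed wooden nest, base board 205 x 125 x 10 mm. Pocket: tag plate's outline plus 2.5 mm all round, floor 36 mm above the table, fences 5 mm above the floor. Origin: on the table under the pocket's centre; x: to its cut-corner end. Both sides are open at x = -72 to -18 and 14 to 62 mm, with only a 44 mm wide spine under the plate: fingers fit there.
- pocket_nose (a point): Where tag_nose must come: middle of the pocket's cut-corner end, at the half thickness of a seated plate.
- pocket_tail (a point): Where tag_tail must come: middle of the pocket's square end, at the half thickness of a seated plate.
- weight_stamp: Wooden stamp block with blue-black diamonds on top, 55 x 56 mm, 27 mm high, 90 g, standing on the tag plate. Origin: centre of its underside; z up. When you look for a free spot: a black pot, 100 mm in diameter and 90 mm high, always stands fixed on the table at x = 0.357, y = 0.042, between the slab, the nest and the robot.
- square_plate: Bystander: aluminium plate 160 x 66 x 3 mm with four square corners. Origin: centre of its underside, x along its length.
- other_stamp: Bystander: wooden stamp block with green diamonds, 55 x 57 mm, 27 mm high, standing on the square-ended plate. Origin: centre of its underside.
- jar_left: Bystander: cream jar with screw lid, 56 mm in diameter, 55 mm high, at the left end of the slab's near lane. Origin: centre of its underside.
- jar_right: Bystander: dark blue jar with black lid, 56 mm in diameter, 63 mm high, at the right end of the slab's far lane. Origin: centre of its underside.
- tub: Bystander: white tub, 66 mm in diameter, 50 mm high, on the table. Origin: centre of its underside.
- cup: Bystander: small clear cup, 71 mm in diameter, 42 mm high, on the table. Origin: centre of its underside.
Mind the look-alikes: they are no part of the job. What is shaped like the weight_stamp but turquoise is not meant.

How it is judged (in metres and radians):
On the way, in this order (a step that is already met when the one before it is completed fails the run):
1. the stamp block stands upright on the table, off the plate (height (world z) of weight_stamp below 0.008 m and angle between weight_stamp's own z axis and vertical below 0.1 rad and linear speed of weight_stamp below 0.03 m/s), for 0.2 s.
2. the tag plate, still lying flat on the slab, hangs at least 22 mm over one of its edges ((x of any of tag_nose, tag_tail in the frame of slab above 0.117 m or x of any of tag_nose, tag_tail in the frame of slab below -0.117 m or y of any of tag_nose, tag_tail in the frame of slab above 0.167 m or y of any of tag_nose, tag_tail in the frame of slab below -0.167 m) and angle between tag_plate's own z axis and vertical below 0.07 rad and z of tag_plate in the frame of slab between 0.041 and 0.049 m), for 0.2 s.
3. the tag plate is held clear above slab and nest (height (world z) of tag_plate above 0.055 m and contact force between tag_plate and the fingers above 1 N), for 0.2 s.
At the end, for the whole second after the job is handed in: The tag plate lies at rest flat on the pocket floor (within 3 mm of its height and 0.03 rad), each end within 7 mm of the pocket's matching end, cut corners to cut corners; the stamp block stands upright at rest on the table (horizontal distance between tag_nose and pocket_nose below 0.007 m and horizontal distance between tag_tail and pocket_tail below 0.007 m and z of tag_plate in the frame of nest between 0.033 and 0.039 m and angle between tag_plate's own z axis and vertical below 0.03 rad and linear speed of each of tag_plate, weight_stamp below 0.02 m/s and height (world z) of weight_stamp below 0.008 m and angle between weight_stamp's own z axis and vertical below 0.1 rad); the robot touches nothing.
It fails at once if the tag plate falls to the table (height (world z) of tag_plate below 0.025 m).
It fails at once if the square-ended plate or the stamp on it is moved by more than 25 mm or tipped (distance of any of square_plate, other_stamp from where it was at the start of the episode above 0.025 m or angle between any of square_plate, other_stamp's own z axis and vertical above 0.35 rad).
It fails at once if a jar is moved by more than 25 mm or tipped (distance of any of jar_left, jar_right from where it was at the start of the episode above 0.025 m or angle between any of jar_left, jar_right's own z axis and vertical above 0.35 rad).
It fails at once if a bystander on the table is moved by more than 25 mm or tipped (distance of any of tub, cup from where it was at the start of the episode above 0.025 m or angle between any of tub, cup's own z axis and vertical above 0.35 rad).
It also fails if it takes over 64 s, if anything falls off the work surface, if the arm or the gripper's body presses on something with over 40 N, if the wrist force passes 120 N, or if a joint passes its speed limit or range.

## Working session

There is one attempt and no reset: what is moved stays moved. The work goes in short steps, Python scripts to look and compute and a shell command to move; the robot and the scene stay as the last step left them, time stands still between calls to the robot, and variables do not carry over. Pictures are saved under pics/ and viewed, at most 10 in all, crops included, and the job is handed in when it is done.

```bash
mkdir -p pics
cat > h.py <<'E'
import numpy as np, cv2
from workcell import status, cams, ticket
def cap(name):
    s=status.observe(); c=cams.capture(name)
    if name=="wrist":
        T=np.eye(4);T[:3,:3]=np.array(s["tool_rot"]);T[:3,3]=s["tcp_pos"]
        M=T@np.array(c["T_tool_cam"]); c["origin"]=M[:3,3]; c["attitude"]=M[:3,:3]
    return c
def ray(c,px):
    K=np.array(c["K"],float);px=np.array(px,float).reshape(-1,1,2)
    u=cv2.undistortPoints(px,K,np.array(c["dist"],float)).reshape(-1,2)
    d=np.c_[u[:,0],-u[:,1],-np.ones(len(u))]
    return d@np.array(c["attitude"]).T
def plane(c,px,z):
    d=ray(c,px);o=np.array(c["origin"]);return o+d*((z-o[2])/d[:,2])[:,None]
def proj(c,P):
    P=(np.array(P,float).reshape(-1,3)-c["origin"])@np.array(c["attitude"])
    P=P*[1,-1,-1]
    return cv2.projectPoints(P,np.zeros(3),np.zeros(3),np.array(c["K"],float),np.array(c["dist"],float))[0].reshape(-1,2)
def save(n,im): cv2.imwrite(n,cv2.cvtColor(np.ascontiguousarray(im),cv2.COLOR_RGB2BGR))
E
python3 - <<'E'
from h import *
import pickle
s=status.observe();print({k:np.round(v,3).tolist() for k,v in s.items()})
for n in("top","scene"):
    c=cap(n);pickle.dump(c,open(n+".pkl","wb"));save(f"pics/{n}0.png",c["image"]);print(n,np.round(c["origin"],3),np.round(c["attitude"],3).tolist(),c["K"],c["dist"])
E
```

```text
{'time': 0.0, 'qpos': [58.464, 17.991, 2.576, 74.689, -0.0, 82.001], 'joint_velocities': [-0.074, 0.088, 0.053, 0.106, 0.039, 0.059], 'effort': [0.0, -48.063, 29.853, 0.019, -0.0, 0.0], 'tcp_pos': [0.23, 0.527, 0.404], 'tool_rot': [[-0.917, 0.399, -0.001], [0.399, 0.917, -0.002], [0.0, -0.002, -1.0]], 'contact_force': [-0.613, -1.221, 0.133], 'moment': [-0.007, 0.045, -0.038], 'gripper_force': 0.0, 'width': 0.085}
top [ 0.349 -0.002  1.801] [[0.001, 0.995, -0.098], [-1.0, 0.001, -0.002], [-0.002, 0.098, 0.995]] [[610.95936117   0.         313.18670485]
 [  0.         610.95936117 241.1042027 ]
 [  0.           0.           1.        ]] [-0.07940872  0.          0.          0.          0.        ]
scene [-0.404 -0.527  0.783] [[0.497, 0.479, -0.724], [-0.868, 0.284, -0.408], [0.01, 0.83, 0.557]] [[501.30830864   0.         311.6677264 ]
 [  0.         501.30830864 246.90924521]
 [  0.           0.           1.        ]] [-0.12537837  0.          0.          0.          0.        ]
```

View pics/top0.png

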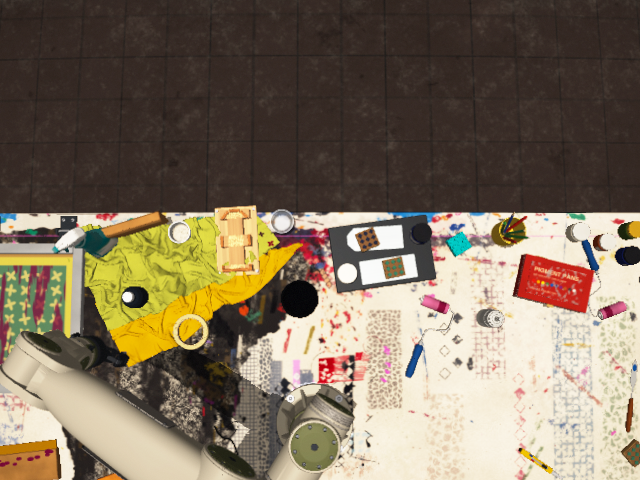

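View pics/scene0.png

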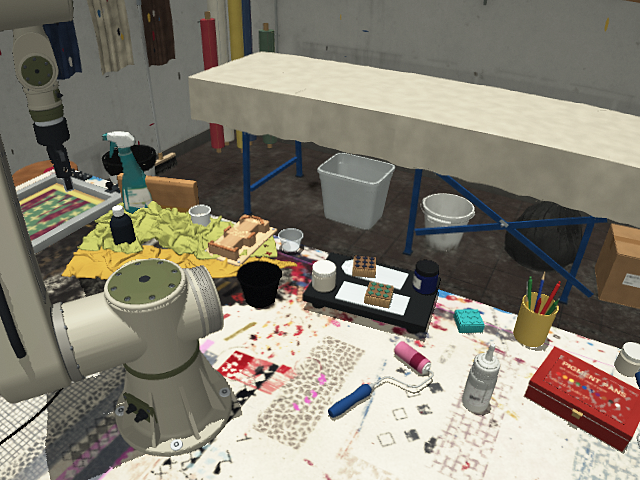

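The top view shows the slab at about (383,254). The cut-corner plate is in the far lane, nose left, around (375,238), with the blue-black stamp at (368,238). The square plate, with the green stamp at (394,267), is in the near lane. The jars are at (347,272) and (421,233), the nest at (237,240), and the cups at (179,232) and (282,220). Stamp candidates are (368,238) blue-black, (394,267) green and (458,243) turquoise. Only (368,238) fits, because it stands on the plate with cut corners. An enlarged crop will confirm it.

Run:
```python
from h import *
import pickle
c=pickle.load(open("top.pkl","rb"))
im=c["image"];a=cv2.resize(im[203:300,205:300],None,fx=4,fy=4,interpolation=cv2.INTER_CUBIC);b=cv2.resize(im[203:300,325:430],None,fx=4,fy=4,interpolation=cv2.INTER_CUBIC)
save("pics/crop1.png",np.hstack([a,b]));print(a.shape)
```

```text
(388, 380, 3)
```

View pics/crop1.png

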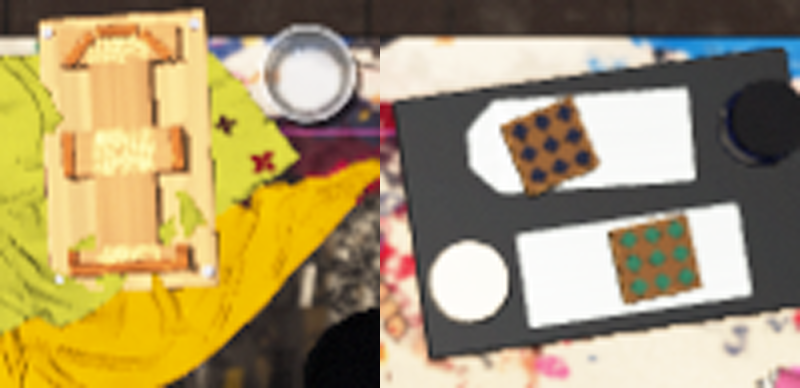

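The crop confirms it: the blue-black stamp, at crop (550,145), stands on the cut-corner plate, whose nose points left (+y). The nest's cut-corner end is its far end (+x).

Run:
```python
from h import *
import pickle
c=pickle.load(open("top.pkl","rb"))
B=lambda x,y:(325+(x-380)/4-.4,203+y/4-.4); A=lambda x,y:(205+x/4-.4,203+y/4-.4)
P=lambda n,l,z:print(n,np.round(plane(c,l,z),3).tolist())
P("slab",[B(397,102),B(785,48),B(432,356)],.045)
P("plate nose,tail corners,",[B(468,137),B(692,90),B(695,180)],.048)
P("stamp",[B(501,123),B(573,98),B(599,168),B(526,194)],.075)
P("nest corners",[A(40,20),A(204,10),A(215,277),A(55,288)],.01)
P("clear cup",[A(310,75)],.042)
P("tub",[(179,232)],.05)
P("turq",[(458,243)],.027);P("jarL",[B(470,280)],.055);P("jarR",[B(762,125)],.063)
P("table edge",[(350,213),(150,213)],0)
w=cap("wrist");print(w["K"],np.round(w["T_tool_cam"],3).tolist())
```

```text
slab [[0.559, -0.045, 0.045], [0.599, -0.327, 0.045], [0.376, -0.069, 0.045]]
plate nose,tail corners, [[0.533, -0.096, 0.048], [0.568, -0.258, 0.048], [0.502, -0.259, 0.048]]
stamp [[0.541, -0.118, 0.075], [0.559, -0.169, 0.075], [0.509, -0.187, 0.075], [0.49, -0.135, 0.075]]
nest corners [[0.625, 0.294, 0.01], [0.632, 0.172, 0.01], [0.434, 0.162, 0.01], [0.426, 0.279, 0.01]]
clear cup [[0.579, 0.091, 0.042]]
tub [[0.547, 0.389, 0.05]]
turq [[0.518, -0.423, 0.027]]
jarL [[0.43, -0.096, 0.055]]
jarR [[0.541, -0.306, 0.063]]
table edge [[0.61, -0.109, 0.0], [0.61, 0.49, 0.0]]
[[415.33583432   0.         324.33782953]
 [  0.         415.33583432 235.33487856]
 [  0.           0.           1.        ]] [[-0.0, 0.953, 0.302, 0.077], [1.0, 0.001, -0.0, 0.001], [-0.0, 0.302, -0.953, 0.03], [0.0, 0.0, 0.0, 1.0]]
```

```bash
cat > go.py <<'E'
import sys
from h import *
from scipy.spatial.transform import Rotation as R
def target(yaw):
    a=np.radians(yaw);return np.array([[-np.sin(a),np.cos(a),0],[np.cos(a),np.sin(a),0],[0,0,-1]])
s=status.observe();p=np.array(s["tcp_pos"]);M=np.array(s["tool_rot"])
print("now",s["time"],np.round(p,4),"yaw",round(np.degrees(np.arctan2(M[1,1],M[0,1])),2),"w",round(s["width"],4),"F",np.round(s["contact_force"],1))
v=list(map(float,sys.argv[1:]))
for i in range(0,len(v),4): # chain of waypoints, each a separate call starting at the previous
    q=np.array(v[i:i+3]);N=target(v[i+3])
    print("shift",np.round(M.T@(q-p)/.15,3),"turn",np.round(R.from_matrix(M.T@N).as_rotvec()/(np.pi/2),3))
    p,M=q,N
E
python3 go.py .31 .44 .40 90  .38 .33 .40 90  .45 .22 .40 90
```

```text
now 0.15 [0.2296 0.527  0.404 ] yaw 66.46 w 0.0852 F [-0.1  0.4  0.4]
shift [-0.723 -0.318  0.027] turn [-0.001 -0.    -0.262]
shift [-0.467 -0.733  0.   ] turn [0. 0. 0.]
shift [-0.467 -0.733  0.   ] turn [0. 0. 0.]
```

```bash
python3 -m handwheel '[[[-0.36,-0.16,0.013],[0,0,-0.13],1],[[-0.723,-0.318,0.027],[0,0,-0.262],1],[[-0.723,-0.318,0.027],[0,0,-0.262],1]]' && python3 -m handwheel '[[[-0.23,-0.37,0],[0,0,0],1],[[-0.467,-0.733,0],[0,0,0],1],[[-0.7,-1,0],[0,0,0],1],[[-0.93,-1,0],[0,0,0],1],[[-0.93,-1,0],[0,0,0],1]]' && python3 go.py .45 .22 .40 90
```

```text
time: 0.52
tcp_pos: [0.3119, 0.4379, 0.4002]
tool_rot: [[-1.0, 0.001, -0.0], [0.001, 1.0, -0.001], [0.0, -0.001, -1.0]]
contact_force: [0.2, 0.5, 0.5]
width: 0.0853
gripper_force: 0.0
time: 1.15
tcp_pos: [0.4517, 0.2892, 0.4001]
tool_rot: [[-1.0, 0.003, 0.0], [0.003, 1.0, 0.0], [-0.0, 0.0, -1.0]]
contact_force: [-0.8, -0.2, 0.2]
width: 0.0854
gripper_force: 0.0
now 1.15 [0.4517 0.2892 0.4001] yaw 89.85 w 0.0854 F [-0.8 -0.2  0.2]
shift [ 0.01  -0.462  0.001] turn [ 0.     0.    -0.002]
```

```bash
python3 -m handwheel '[[[0,-0.23,0],[0,0,0],1],[[0,-0.46,0],[0,0,0],1],[[0,-0.46,0],[0,0,0],1],[[0,-0.46,0],[0,0,0],1]]'
python3 - <<'E'
from h import *
import pickle
c=cap("wrist");pickle.dump(c,open("nest.pkl","wb"));save("pics/nest.png",c["image"]);print(c["origin"])
E
python3 -m handwheel '[[[0,-0.3,0],[0,0,0],1],[[0,-0.6,0],[0,0,0],1],[[0,-0.9,0],[0,0,0],1],[[0,-1,0],[0,0,0],1]]';python3 -m handwheel '[[[0,-0.3,0],[0,0,-0.1],1],[[0,-0.6,0],[0,0,-0.22],1],[[0,-0.9,0],[0,0,-0.22],1],[[0,-1,0],[0,0,-0.22],1]]'; python3 go.py .44 -.14 .40 109
```

```text
time: 1.65
tcp_pos: [0.4492, 0.2218, 0.4007]
tool_rot: [[-1.0, -0.001, -0.0], [-0.001, 1.0, 0.0], [0.0, 0.0, -1.0]]
contact_force: [-0.1, 0.1, -0.5]
width: 0.0856
gripper_force: 0.0
[0.37239167 0.22228551 0.37037059]
time: 2.2
tcp_pos: [0.4498, 0.0704, 0.4007]
tool_rot: [[-1.0, 0.0, 0.0], [0.0, 1.0, 0.0], [-0.0, 0.0, -1.0]]
contact_force: [0.2, 1.1, -0.7]
width: 0.0855
gripper_force: 0.0
time: 2.7
tcp_pos: [0.4504, -0.0798, 0.4006]
tool_rot: [[-0.941, -0.338, 0.0], [-0.338, 0.941, 0.0], [-0.0, 0.0, -1.0]]
contact_force: [-0.5, -1.1, -0.0]
width: 0.0853
gripper_force: 0.0
now 2.7 [ 0.4504 -0.0798  0.4006] yaw 109.76 w 0.0853 F [-0.5 -1.1 -0. ]
shift [ 0.201 -0.355  0.004] turn [0.    0.    0.008]
```

View pics/nest.png

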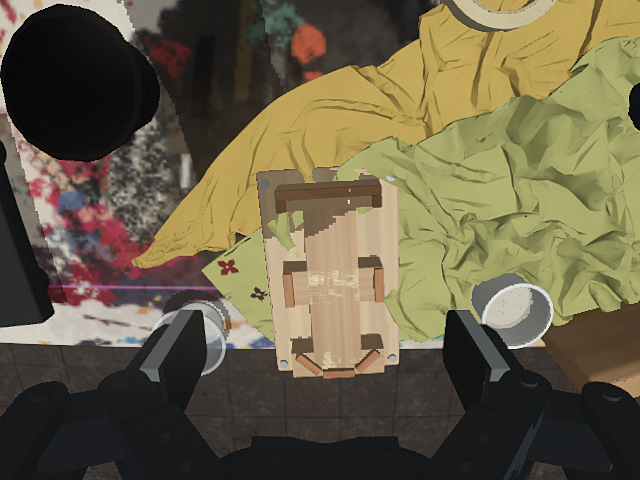

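The nest view shows the square-end fence at the top (278–382, 190), the middle fences at x≈290 and 375, and the cut-corner fences at the bottom (300–382, 365). Next is the slab view, plus an enlarged crop of the nest.

```bash
python3 -m handwheel '[[[0.1,-0.2,0],[0,0,0],1],[[0.2,-0.36,0],[0,0,0],1],[[0.2,-0.36,0],[0,0,0],1],[[0.2,-0.36,0],[0,0,0],1]]'
python3 - <<'E'
from h import *
import pickle
c=cap("wrist");pickle.dump(c,open("slab.pkl","wb"))
n=pickle.load(open("nest.pkl","rb"))
a=cv2.resize(n["image"][165:385,255:405],None,fx=2.7,fy=2.7,interpolation=cv2.INTER_CUBIC)
b=cv2.resize(c["image"],(395,296))
b=np.vstack([b,np.zeros((a.shape[0]-296,395,3),np.uint8)])
save("pics/mix.png",np.hstack([a,b]));print(a.shape)
E
```

```text
time: 3.2
tcp_pos: [0.4403, -0.1386, 0.4005]
tool_rot: [[-0.94, -0.34, -0.0], [-0.34, 0.94, 0.001], [-0.0, 0.001, -1.0]]
contact_force: [-0.6, -0.2, 0.8]
width: 0.0852
gripper_force: 0.0
(594, 405, 3)
```

View pics/mix.png

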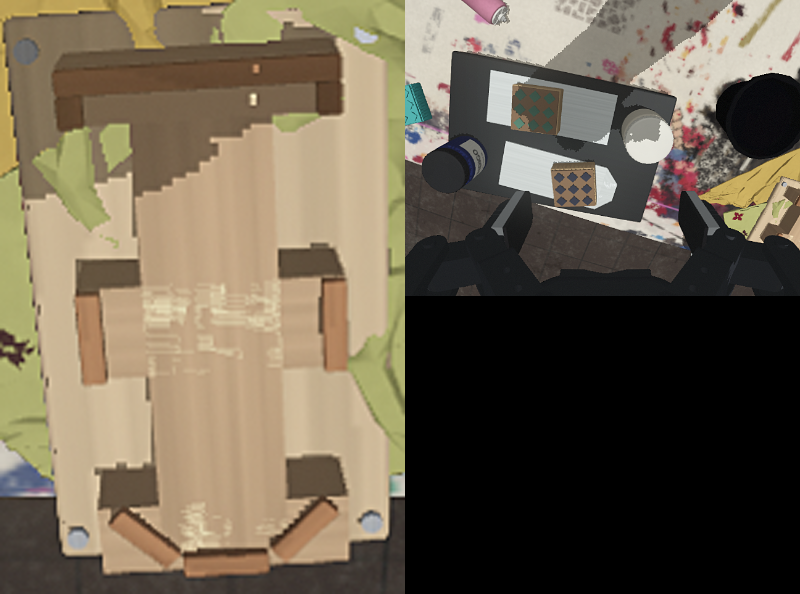

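```bash
cat > m.py <<'E'
from h import *
import pickle
n=pickle.load(open("nest.pkl","rb"))
Q=lambda l,z:plane(n,[(255+x/2.7-.3,165+y/2.7-.3) for x,y in l],z)[:,:2]
print("pins",np.round(Q([(26,51),(366,35),(78,538),(372,521)],.010),4).tolist(), np.round(Q([(26,51),(366,35),(78,538),(372,521)],.010).mean(0),4))
no=Q([(183,555),(268,550)],.041);ta=Q([(85,95),(315,85)],.041);L=Q([(102,293),(107,383)],.041);Rr=Q([(321,280),(326,370)],.041)
print("nose",no,"tail",ta,"L",L,"R",Rr)
a=no.mean(0);b=ta.mean(0);print("len",np.linalg.norm(a-b),"ctr",(a+b)/2,"ang",np.degrees(np.arctan2(*(a-b)[::-1])),"sidegap",L.mean(0)-Rr.mean(0),"sidemid",(L.mean(0)+Rr.mean(0))/2)
c=pickle.load(open("slab.pkl","rb"));im=c["image"]
hsv=cv2.cvtColor(im,cv2.COLOR_RGB2HSV)
def fit(name,mask,seed_roi,z):
    x0,x1,y0,y1=seed_roi;m=np.zeros_like(mask);m[y0:y1,x0:x1]=mask[y0:y1,x0:x1]
    cs,_=cv2.findContours(m,cv2.RETR_EXTERNAL,cv2.CHAIN_APPROX_NONE);cs=[k for k in cs if cv2.contourArea(k)>100]
    pts=np.vstack(cs).reshape(-1,2);W=plane(c,pts,z)[:,:2].astype(np.float32)
    r=cv2.minAreaRect((W*1000).astype(np.float32));print(name,[cv2.contourArea(k) for k in cs],np.round(r[0],1),np.round(r[1],1),round(r[2],1),np.round(cv2.boxPoints(r),0).tolist());return W
pl=((hsv[...,1]<40)&(hsv[...,2]>150)).astype(np.uint8)*255
W=fit("plate",pl,(150,350,225,345),.048)
br=((hsv[...,1]>60)&(hsv[...,2]>40)).astype(np.uint8)*255
br=cv2.morphologyEx(br,cv2.MORPH_CLOSE,np.ones((9,9)))
fit("stamp",br,(232,318,255,345),.075)
v=im.copy();k=v[200:370,120:400];
mm=np.dstack([pl,br,br*0])[200:370,120:400]
save("pics/fit.png",cv2.resize(np.vstack([k,mm]),None,fx=1.7,fy=1.7))
E
python3 m.py
```

```text
pins [[0.4387, 0.1699], [0.4334, 0.2803], [0.6238, 0.1813], [0.6165, 0.2919]] [0.5281 0.2309]
nose [[0.60907088 0.22100236]
 [0.60706704 0.250443  ]] tail [[0.44643449 0.19167639]
 [0.44331758 0.26066775]] L [[0.51064985 0.19534822]
 [0.54246781 0.19622138]] R [[0.50619228 0.26476381]
 [0.53778195 0.26762345]]
len 0.16347214652085817 ctr [0.5264725  0.23094738] ang 3.3493263701961964 sidegap [ 0.00457172 -0.07040883] sidemid [0.52427297 0.23098922]
plate [184.0, 1648.0, 6117.0, 132.0] [ 531.7 -176.1] [109.9 165.8] 21.3 [[450.0, -119.0], [511.0, -273.0], [613.0, -233.0], [553.0, -79.0]]
stamp [4857.5] [ 523.4 -150.2] [69.9 55.7] 20.8 [[481.0, -137.0], [501.0, -189.0], [566.0, -164.0], [546.0, -112.0]]
```

View pics/fit.png

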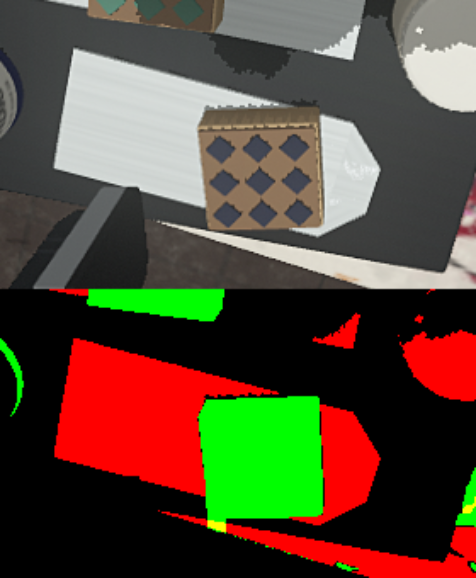

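The view is as expected: the stamp top is at crop (262,180), the plate tail edge runs (73,49)–(55,170) and the nose end (380,168)–(366,214). Now I reach for the stamp.

```bash
python3 go.py .527 -.150 .30 110.5 .527 -.150 .222 110.5
```

```text
now 3.25 [ 0.4403 -0.1386  0.4006] yaw 109.93 w 0.0852 F [ 1.1 -0.4 -0.3]
shift [-0.517 -0.269  0.67 ] turn [ 0.     0.    -0.006]
shift [0.   0.   0.52] turn [0. 0. 0.]
```

```bash
python3 -m handwheel '[[[-0.26,-0.13,0.2],[0,0,0],1],[[-0.517,-0.269,0.4],[0,0,0],1],[[-0.517,-0.269,0.67],[0,0,0],1],[[-0.517,-0.269,0.67],[0,0,0],1]]' 30 && python3 -m handwheel '[[[0,0,0.25],[0,0,0],1],[[0,0,0.42],[0,0,0],1],[[0,0,0.52],[0,0,0],1],[[0,0,0.52],[0,0,0],1],[[0,0,0.52],[0,0,0],-1],[[0,0,0.52],[0,0,0],-1],[[0,0,0.52],[0,0,0],-1],[[0,0,0.52],[0,0,0],-1],[[0,0,0.52],[0,0,0],-1]]'
```

```text
time: 3.75
tcp_pos: [0.5256, -0.1494, 0.2969]
tool_rot: [[-0.94, -0.341, -0.007], [-0.341, 0.94, 0.004], [0.005, 0.006, -1.0]]
contact_force: [-1.3, -0.2, 0.7]
width: 0.0855
gripper_force: 0.0
time: 4.88
tcp_pos: [0.5273, -0.1516, 0.2237]
tool_rot: [[-0.941, -0.339, 0.003], [-0.339, 0.941, -0.001], [-0.002, -0.002, -1.0]]
contact_force: [-0.4, 0.8, 6.3]
width: 0.056
gripper_force: 32.5
```

```bash
python3 -m handwheel '[[[0,0,-0.1],[0,0,0],-1],[[0,0,-0.3],[0,0,0],-1],[[0,0,-0.5],[0,0,0],-1],[[0,0,-0.5],[0,0,0],-1]]' && python3 go.py .495 -.26 .298 110.5 .46 -.36 .298 110.5 .43 -.46 .298 110.5 .43 -.46 .177 110.5
```

```text
time: 5.38
tcp_pos: [0.5277, -0.1518, 0.3004]
tool_rot: [[-0.941, -0.339, 0.005], [-0.339, 0.941, -0.002], [-0.004, -0.004, -1.0]]
contact_force: [0.4, -0.1, -1.3]
width: 0.0558
gripper_force: 32.2
now 5.375 [ 0.5277 -0.1518  0.3004] yaw 109.84 w 0.0558 F [ 0.4 -0.1 -1.3]
shift [ 0.45  -0.604  0.017] turn [-0.003  0.003 -0.007]
shift [ 0.452 -0.543  0.   ] turn [0. 0. 0.]
shift [ 0.421 -0.554  0.   ] turn [0. 0. 0.]
shift [0.    0.    0.807] turn [0. 0. 0.]
```

```bash
python3 -m handwheel '[[[0.15,-0.2,0],[0,0,0],-1],[[0.4,-0.5,0],[0,0,0],-1],[[0.65,-0.85,0],[0,0,0],-1],[[0.65,-0.85,0],[0,0,0],-1]]' && python3 -m handwheel '[[[0.25,-0.35,0],[0,0,0],-1],[[0.5,-0.65,0],[0,0,0],-1],[[0.66,-0.85,0],[0,0,0],-1],[[0.66,-0.85,0],[0,0,0],-1],[[0.66,-0.85,0],[0,0,0],-1]]' && python3 go.py .43 -.46 .177 110
python3 - <<'E'
from h import *
c=cap("wrist");save("pics/spot.png",c["image"])
E
```

```text
time: 5.88
tcp_pos: [0.4768, -0.3081, 0.2963]
tool_rot: [[-0.943, -0.334, -0.0], [-0.334, 0.943, -0.001], [0.001, -0.0, -1.0]]
contact_force: [1.1, 0.3, -0.7]
width: 0.0556
gripper_force: 32.3
time: 6.5
tcp_pos: [0.4285, -0.4568, 0.2962]
tool_rot: [[-0.94, -0.34, -0.001], [-0.34, 0.94, 0.002], [0.0, 0.003, -1.0]]
contact_force: [-0.3, 0.6, -0.2]
width: 0.0555
gripper_force: 32.4
now 6.5 [ 0.4285 -0.4568  0.2962] yaw 109.87 w 0.0555 F [-0.3  0.6 -0.2]
shift [-0.002 -0.026  0.795] turn [ 0.002 -0.    -0.001]
```

View pics/spot.png

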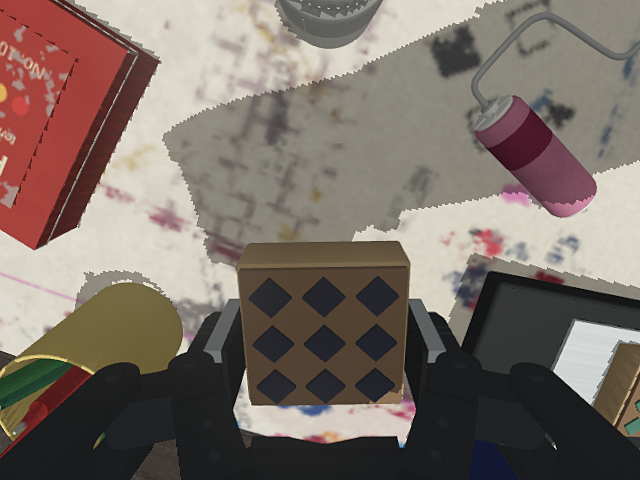

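The block is held squarely. The spot below is clear: the roller is at (535,155), the pencil pot at (95,340) and the slab at (560,340). I put it down slightly nearer the robot.

```bash
python3 -m handwheel '[[[0.08,0,0.2],[0,0,0],-1],[[0.08,-0.03,0.5],[0,0,0],-1],[[0.08,-0.03,0.7],[0,0,0],-1],[[0.08,-0.03,0.76],[0,0,0],-1],[[0.08,-0.03,0.79],[0,0,0],-1],[[0.08,-0.03,0.79],[0,0,0],-1],[[0.08,-0.03,0.79],[0,0,0],-1]]' && python3 -m handwheel '[[[0,0,0],[0,0,0],0.4],[[0,0,0],[0,0,0],1],[[0,0,0],[0,0,0],1],[[0,0,0],[0,0,0],1]]' && python3 -m handwheel '[[[0,0,-0.2],[0,0,0],1],[[0,0,-0.6],[0,0,0],1],[[0,0,-0.95],[0,0,0],1],[[0,0,-0.95],[0,0,0],1]]' && python3 go.py .46 -.33 .36 140 .5 -.20 .38 180
```

```text
time: 7.42
tcp_pos: [0.4191, -0.4666, 0.18]
tool_rot: [[-0.941, -0.34, 0.001], [-0.34, 0.941, -0.002], [-0.001, -0.002, -1.0]]
contact_force: [-0.2, -0.9, -1.1]
width: 0.0557
gripper_force: 32.4
time: 7.92
tcp_pos: [0.4186, -0.4663, 0.1787]
tool_rot: [[-0.941, -0.339, 0.0], [-0.339, 0.941, 0.0], [-0.0, 0.0, -1.0]]
contact_force: [-0.3, 0.3, 0.0]
width: 0.0856
gripper_force: 0.0
time: 8.43
tcp_pos: [0.4196, -0.4676, 0.3267]
tool_rot: [[-0.941, -0.339, 0.006], [-0.339, 0.941, -0.008], [-0.003, -0.01, -1.0]]
contact_force: [0.4, -0.4, -0.6]
width: 0.0854
gripper_force: 0.0
now 8.425 [ 0.4196 -0.4676  0.3267] yaw 109.84 w 0.0854 F [ 0.4 -0.4 -0.6]
shift [-0.565  0.769 -0.228] turn [-0.006  0.    -0.335]
shift [-0.835  0.353 -0.133] turn [ 0.     0.    -0.444]
```

```bash
python3 - <<'E'
from h import *
c=cap("wrist");h=cv2.cvtColor(c["image"],cv2.COLOR_RGB2HSV)
p=proj(c,[[.42,-.467,.027]])[0];print(p);z=c["z_map"];x,y=p.round().astype(int)
Z=z[y-15:y+15,x-15:x+15];d=ray(c,[[x,y]])[0];print("top z",c["origin"][2]+d[2]*np.median(Z))
E
python3 -m handwheel '[[[-0.15,0.2,-0.1],[0,0,-0.1],1],[[-0.35,0.5,-0.2],[0,0,-0.2],1],[[-0.565,0.769,-0.22],[0,0,-0.335],1],[[-0.565,0.769,-0.22],[0,0,-0.335],1]]' && python3 -m handwheel '[[[-0.2,0.1,-0.1],[0,0,-0.1],1],[[-0.5,0.3,-0.13],[0,0,-0.2],1],[[-0.9,0.5,-0.13],[0,0,-0.33],1],[[-0.96,0.56,-0.13],[0,0,-0.444],1],[[-0.96,0.56,-0.13],[0,0,-0.444],1],[[-0.96,0.56,-0.13],[0,0,-0.444],1]]'
python3 - <<'E'
from h import *
import pickle
c=cap("wrist");pickle.dump(c,open("plate.pkl","wb"));save("pics/plate.png",c["image"])
E
```

```text
[328.50287679 222.70177166]
top z 0.02619941563717948
time: 8.98
tcp_pos: [0.4596, -0.3255, 0.3528]
tool_rot: [[-0.638, -0.77, -0.002], [-0.77, 0.638, 0.003], [-0.001, 0.003, -1.0]]
contact_force: [-0.1, -0.5, 0.4]
width: 0.0856
gripper_force: 0.0
time: 9.72
tcp_pos: [0.4874, -0.1658, 0.3728]
tool_rot: [[-0.005, -1.0, -0.001], [-1.0, 0.005, 0.0], [-0.0, 0.001, -1.0]]
contact_force: [0.7, 0.2, -0.7]
width: 0.0854
gripper_force: 0.0
```

View pics/plate.png

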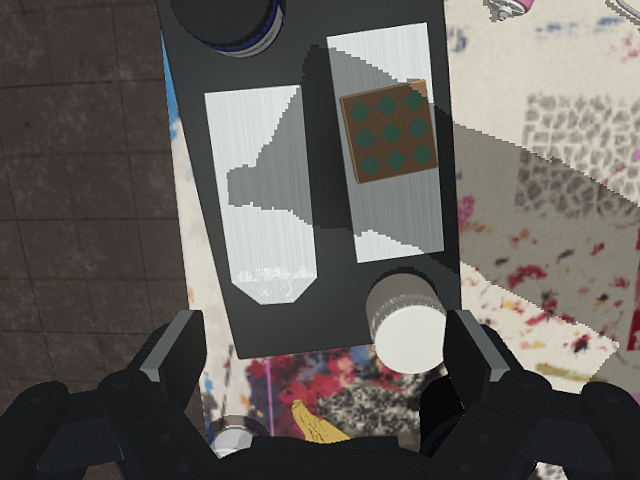

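The stamp is gone from the plate. Plate pixels are: tail corners (205,94) and (300,85), side corners (231,280) and (317,277), nose (262,303)–(293,303). The slab's +y edge runs from (238,358).

```bash
cat > pl.py <<'E'
from h import *
import pickle
c=pickle.load(open("plate.pkl","rb"))
P=lambda l,z:plane(c,l,z)[:,:2]*1000
t=P([(205,94),(300,85)],.048);n=P([(262,303.5),(293.5,303.5)],.048);k=P([(231,280),(317,277)],.048)
print("tail",t.round(1).tolist(),"nose",n.round(1).tolist(),"shoulders",k.round(1).tolist())
T=t.mean(0);K=k.mean(0);a=K-T;print("len T-K (140)",np.linalg.norm(a),"w",np.linalg.norm(t[0]-t[1]),np.linalg.norm(k[0]-k[1]))
u=a/np.linalg.norm(a);print("yaw",np.degrees(np.arctan2(u[1],u[0])),"ctr by tail",T+80*u,"by nose",n.mean(0)-80*u)
e=P([(238,358),(340,349)],.045);print("slab edge",e.round(1).tolist());
E
python3 pl.py
```

```text
tail [[568.4, -250.6], [503.4, -255.4]] nose [[537.1, -93.0], [512.2, -92.9]] shoulders [[560.1, -113.2], [493.5, -115.4]]
len T-K (140) 138.98523649700377 w 65.16555979742664 66.65488019231664
yaw 93.77665691081114 ctr by tail [ 530.66589884 -173.15328916] by nose [ 529.9161222  -172.74861073]
slab edge [[560.7, -40.5], [475.2, -49.2]]
```

```bash
python3 go.py .530 -.173 .235 184
```

```text
now 9.775 [ 0.4874 -0.166   0.373 ] yaw 179.7 w 0.0855 F [ 0.5  0.2 -0.7]
shift [ 0.045 -0.285  0.92 ] turn [ 0.     0.    -0.048]
```

```bash
python3 -m handwheel '[[[0.045,-0.15,0],[0,0,-0.048],-1],[[0.045,-0.285,0.2],[0,0,-0.048],-1],[[0.045,-0.285,0.5],[0,0,-0.048],-1],[[0.045,-0.285,0.75],[0,0,-0.048],-1],[[0.045,-0.285,0.88],[0,0,-0.048],-1],[[0.045,-0.285,0.92],[0,0,-0.048],-1],[[0.045,-0.285,0.92],[0,0,-0.048],-1],[[0.045,-0.285,0.92],[0,0,-0.048],-1]]' 20 && python3 -m handwheel '[[[0,0,0.04],[0,0,0],-1],[[0,0,0.07],[0,0,0],-1],[[0,0,0.08],[0,0,0],-1],[[0,0,0.08],[0,0,0],-1]]'
```

```text
time: 10.78
tcp_pos: [0.5307, -0.1721, 0.2367]
tool_rot: [[0.074, -0.997, 0.002], [-0.997, -0.074, -0.001], [0.001, -0.002, -1.0]]
contact_force: [0.8, -0.3, 1.1]
width: -0.0
gripper_force: 0.0
time: 11.28
tcp_pos: [0.5301, -0.1713, 0.2234]
tool_rot: [[0.075, -0.997, -0.0], [-0.997, -0.075, 0.0], [-0.0, 0.0, -1.0]]
contact_force: [-0.3, -0.1, 0.7]
width: -0.0002
gripper_force: 0.0
```

```bash
for i in 1 2 3 4; do python3 -m handwheel '[[[0,0,0.006],[0,0,0],-1],[[0,0,0.006],[0,0,0],-1]]' | grep -E 'pos|contact'; done
```

```text
tcp_pos: [0.5302, -0.1714, 0.2227]
contact_force: [-0.5, 0.9, 0.6]
tcp_pos: [0.5301, -0.1714, 0.2218]
contact_force: [-0.6, -0.8, -0.1]
tcp_pos: [0.5303, -0.1715, 0.2215]
contact_force: [-0.8, -0.2, 4.6]
tcp_pos: [0.5305, -0.1716, 0.2214]
contact_force: [-2.3, 1.4, 10.0]
```

```bash
python3 -m handwheel '[[[-0.03,0,0],[0,0,0],-1],[[-0.08,0,0],[0,0,0],-1],[[-0.13,0,0],[0,0,0],-1],[[-0.18,0,0],[0,0,0],-1],[[-0.23,0,0],[0,0,0],-1],[[-0.28,0,0],[0,0,0],-1],[[-0.31,0,0],[0,0,0],-1],[[-0.33,0,0],[0,0,0],-1],[[-0.33,0,0],[0,0,0],-1]]'
python3 - <<'E'
from h import *
import pickle
c=cap("top");pickle.dump(c,open("t1.pkl","wb"))
w=cap("wrist");pickle.dump(w,open("w1.pkl","wb"))
a=cv2.resize(w["image"],(400,300));b=cv2.resize(c["image"][205:300,300:430],(400,292));save("pics/drag.png",np.vstack([a,b]))
E
```

```text
time: 13.4
tcp_pos: [0.5275, -0.1224, 0.2214]
tool_rot: [[0.075, -0.997, 0.003], [-0.997, -0.075, -0.002], [0.002, -0.003, -1.0]]
contact_force: [0.9, -0.4, 7.1]
width: -0.0001
gripper_force: 3.8
```

View pics/drag.png

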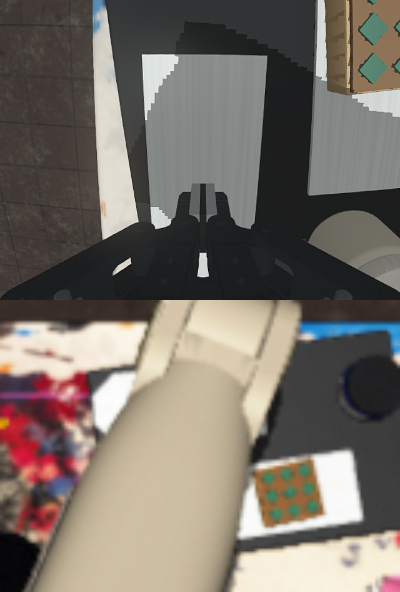

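The plate's tail is visible at full-resolution (227,88)–(427,91). I check that it followed the fingers.

Run:
```python
from h import *
import pickle
w=pickle.load(open("w1.pkl","rb"));print(plane(w,[(227,88),(427,91)],.048).round(4))
```

```text
[[ 0.5667 -0.2022  0.048 ]
 [ 0.5008 -0.2062  0.048 ]]
```

```bash
python3 -m handwheel '[[[-0.03,0,0],[0,0,0],-1],[[-0.08,0,0],[0,0,0],-1],[[-0.13,0,0],[0,0,0],-1],[[-0.18,0,0],[0,0,0],-1],[[-0.23,0,0],[0,0,0],-1],[[-0.28,0,0],[0,0,0],-1],[[-0.32,0,0],[0,0,0],-1],[[-0.35,0,0],[0,0,0],-1],[[-0.365,0,0],[0,0,0],-1],[[-0.365,0,0],[0,0,0],-1]]' && python3 -m handwheel '[[[0,0,-0.05],[0,0,0],-1],[[0,0,-0.3],[0,0,0],-1],[[0.1,0,-0.7],[0,0,0],0],[[0.3,0,-1],[0,0,0],1],[[0.3,0,-1],[0,0,0],1],[[0.3,0,-1],[0,0,0],1]]'
python3 - <<'E'
from h import *
import pickle
w=cap("wrist");pickle.dump(w,open("w2.pkl","wb"));save("pics/over.png",w["image"])
E
```

```text
time: 14.75
tcp_pos: [0.5235, -0.0678, 0.2215]
tool_rot: [[0.075, -0.997, 0.004], [-0.997, -0.075, -0.001], [0.002, -0.004, -1.0]]
contact_force: [0.2, -0.7, 8.3]
width: 0.0002
gripper_force: 3.8
time: 15.5
tcp_pos: [0.5254, -0.1122, 0.3694]
tool_rot: [[0.074, -0.997, -0.001], [-0.997, -0.074, 0.001], [-0.001, 0.001, -1.0]]
contact_force: [-0.3, -0.1, -0.1]
width: 0.0724
gripper_force: 0.0
```

View pics/over.png

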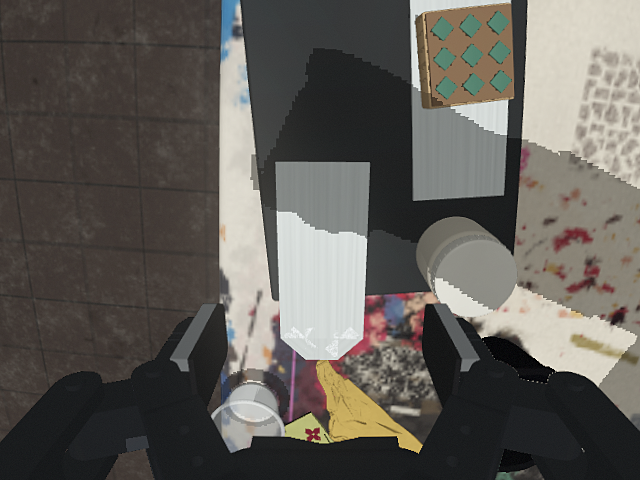

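The plate now hangs over the +y edge. Its tail is at (276,163)–(370,162), shoulders at (281,337) and (366,337), nose at about (305–340,360), and the slab corner at (272,300). I've used all 10 pictures, so everything from here is by numbers.

Run:
```python
from h import *
import pickle
c=pickle.load(open("w2.pkl","rb"))
hsv=cv2.cvtColor(c["image"],cv2.COLOR_RGB2HSV)
g=cv2.cvtColor(c["image"],cv2.COLOR_RGB2GRAY)
for y in (180,200,280,300,320):
    r=g[y,255:395].astype(int);d=np.diff(r);print(y,"L",255+np.argmax(np.where(np.arange(139)<60,d,0))+.5,"R",255+np.argmin(np.where(np.arange(139)>80,d,0))+.5)
for x in (290,320,350):
    d=np.diff(g[140:200,x].astype(int));print("tail",x,140+np.argmax(d)+.5)
for x in (312,322,332): print("nose",x,g[350:368,x].tolist())
P=lambda l,z:plane(c,l,z)[:,:2]*1000
print(P([(276,163),(370,162)],.048).round(1),P([(307,360),(338,360)],.048).round(1),P([(281,337),(366,337)],.048).round(1),"edge",P([(272,300),(410,293)],.045).round(1))
```

```text
180 L 275.5 R 368.5
200 L 275.5 R 368.5
280 L 278.5 R 365.5
300 L 278.5 R 364.5
320 L 279.5 R 363.5
tail 290 161.5
tail 320 161.5
tail 350 161.5
nose 312 [209, 211, 212, 214, 212, 212, 212, 214, 218, 193, 65, 74, 78, 78, 79, 80, 84, 84]
nose 322 [213, 213, 213, 213, 213, 213, 213, 213, 216, 219, 138, 158, 129, 153, 155, 165, 174, 172]
nose 332 [226, 226, 234, 231, 239, 223, 214, 215, 220, 229, 79, 91, 92, 86, 81, 77, 78, 95]
[[ 562.  -146.8]
 [ 496.6 -152.3]] [[530.7  11.6]
 [505.4   9.7]] [[552.8  -8.5]
 [484.8 -13.5]] edge [[561.4 -39.4]
 [454.1 -53.2]]
```

```bash
python3 go.py .5205 -.0245 .30 184 .5205 -.0245 .198 184
```

```text
now 15.55 [ 0.5251 -0.1119  0.3687] yaw -175.73 w 0.0791 F [-0.6  0.  -0.3]
shift [-0.583 -0.014  0.458] turn [0.002 0.001 0.003]
shift [0.   0.   0.68] turn [0. 0. 0.]
```

```bash
python3 -m handwheel '[[[-0.2,0,0.1],[0,0,0],1],[[-0.4,-0.014,0.25],[0,0,0],1],[[-0.583,-0.014,0.4],[0,0,0],1],[[-0.583,-0.014,0.46],[0,0,0],1],[[-0.583,-0.014,0.46],[0,0,0],1],[[-0.583,-0.014,0.46],[0,0,0],1]]' 60 && python3 go.py .5205 -.0245 .198 184
```

```text
time: 16.3
tcp_pos: [0.5217, -0.0256, 0.3014]
tool_rot: [[0.074, -0.997, 0.001], [-0.997, -0.074, -0.0], [0.0, -0.001, -1.0]]
contact_force: [0.6, -0.8, 0.3]
width: 0.0855
gripper_force: 0.0
now 16.3 [ 0.5217 -0.0256  0.3014] yaw -175.77 w 0.0855 F [ 0.6 -0.8  0.3]
shift [-0.008  0.008  0.689] turn [-0.    -0.     0.003]
```

```bash
python3 -m handwheel '[[[-0.008,0.008,0.2],[0,0,0],1],[[-0.008,0.008,0.4],[0,0,0],1],[[-0.008,0.008,0.55],[0,0,0],1],[[-0.008,0.008,0.65],[0,0,0],1],[[-0.008,0.008,0.69],[0,0,0],1],[[-0.008,0.008,0.69],[0,0,0],1],[[-0.008,0.008,0.69],[0,0,0],1]]' && python3 -m handwheel '[[[0,0,0],[0,0,0],0.6],[[0,0,0],[0,0,0],0],[[0,0,0],[0,0,0],-1],[[0,0,0],[0,0,0],-1],[[0,0,0],[0,0,0],-1],[[0,0,0],[0,0,0],-1]]' 60
```

```text
time: 17.18
tcp_pos: [0.5206, -0.024, 0.1984]
tool_rot: [[0.074, -0.997, 0.002], [-0.997, -0.074, -0.0], [0.0, -0.002, -1.0]]
contact_force: [0.3, 0.4, 0.3]
width: 0.0855
gripper_force: 0.0
time: 17.92
tcp_pos: [0.5204, -0.0239, 0.1985]
tool_rot: [[0.075, -0.997, 0.002], [-0.997, -0.075, -0.0], [0.0, -0.001, -1.0]]
contact_force: [-1.0, 0.3, 5.5]
width: 0.064
gripper_force: 64.3
```

```bash
python3 -m handwheel '[[[0,0,-0.03],[0,0,0],-1],[[0,0,-0.1],[0,0,0],-1],[[0,0,-0.25],[0,0,0],-1],[[0,0,-0.4],[0,0,0],-1],[[0,0,-0.5],[0,0,0],-1],[[0,0,-0.5],[0,0,0],-1],[[0,0,-0.5],[0,0,0],-1]]' 80
cat > held.py <<'E'
from h import *
# depth points of the held plate in tool coordinates
s=status.observe();c=cams.capture("wrist");T=np.array(c["T_tool_cam"]);K=c["K"]
yy,xx=np.mgrid[0:480:2,0:640:2];z=c["z_map"][::2,::2];px=np.c_[xx.ravel(),yy.ravel()].astype(float)
u=cv2.undistortPoints(px.reshape(-1,1,2),np.array(K),np.array(c["dist"])).reshape(-1,2)
zz=z.ravel();p=np.c_[u[:,0]*zz,-u[:,1]*zz,-zz]@T[:3,:3].T+T[:3,3]
m=(zz>0)&(abs(p[:,1])<.03)&(p[:,0]>.02)&(p[:,0]<.14)&(p[:,2]>.125)&(p[:,2]<.19)
q=p[m];A=np.c_[q[:,:2],np.ones(len(q))]
for _ in range(3):
    k=np.linalg.lstsq(A,q[:,2],rcond=None)[0];e=abs(A@k-q[:,2]);A,q=A[e<.004],q[e<.004]
print("n",len(q),"plane z=",k.round(4),"tilt deg",np.degrees(np.arctan(k[:2])).round(2),"x range",q[:,0].min().round(4),q[:,0].max().round(4))
# outline: image points belonging to plane
pl=(zz>0)&(abs(p[:,0]*k[0]+p[:,1]*k[1]+k[2]-p[:,2])<.004)&(abs(p[:,1])<.05)&(p[:,0]>-.06)&(p[:,0]<.16)
r=p[pl]
for x in (.03,.05,.07,.09,.11):
    b=r[abs(r[:,0]-x)<.004]
    if len(b): print(x,"y",b[:,1].min().round(4),b[:,1].max().round(4))
for y in (-.02,0,.02):
    b=r[abs(r[:,1]-y)<.004];print("y",y,"tail x",b[:,0].max().round(4),"min",b[:,0].min().round(4))
E
python3 held.py
```

```text
time: 18.8
tcp_pos: [0.5197, -0.0238, 0.272]
tool_rot: [[0.074, -0.997, -0.001], [-0.997, -0.074, 0.0], [-0.0, 0.001, -1.0]]
contact_force: [0.2, 0.2, -1.0]
width: 0.0628
gripper_force: 87.3
n 15070 plane z= [ 0.0072 -0.0007  0.1507] tilt deg [ 0.41 -0.04] x range 0.02 0.1043
0.03 y -0.0336 0.0326
0.05 y -0.0334 0.0327
0.07 y -0.0334 0.0329
0.09 y -0.0332 0.0332
y -0.02 tail x 0.1041 min -0.0308
y 0 tail x 0.1041 min -0.0344
y 0.02 tail x 0.1042 min -0.0294
```

The plate is held level: tilt 0.4°, nose at tool x = -0.0345, top 0.151 ahead of the TCP.

```bash
python3 go.py .545 .11 .275 139 .572 .2346 .25 94
```

```text
now 18.85 [ 0.5196 -0.0238  0.2717] yaw -175.73 w 0.0628 F [ 0.8 -0.5 -1.4]
shift [-0.877 -0.235 -0.022] turn [ 0.001 -0.     0.503]
shift [-0.745  0.409  0.167] turn [0.  0.  0.5]
```

```bash
python3 -m handwheel '[[[-0.1,-0.03,-0.02],[0,0,0.06],-1],[[-0.25,-0.07,-0.02],[0,0,0.15],-1],[[-0.42,-0.12,-0.02],[0,0,0.25],-1],[[-0.6,-0.16,-0.02],[0,0,0.35],-1],[[-0.75,-0.2,-0.02],[0,0,0.44],-1],[[-0.877,-0.235,-0.02],[0,0,0.5],-1],[[-0.877,-0.235,-0.02],[0,0,0.5],-1]]' && python3 -m handwheel '[[[-0.1,0.06,0],[0,0,0.06],-1],[[-0.25,0.15,0],[0,0,0.15],-1],[[-0.4,0.22,0],[0,0,0.25],-1],[[-0.55,0.3,0.05],[0,0,0.35],-1],[[-0.68,0.37,0.1],[0,0,0.44],-1],[[-0.745,0.409,0.15],[0,0,0.5],-1],[[-0.745,0.409,0.167],[0,0,0.5],-1],[[-0.745,0.409,0.167],[0,0,0.5],-1],[[-0.745,0.409,0.167],[0,0,0.5],-1]]' && python3 held.py && python3 go.py .572 .2346 .205 94
```

```text
time: 19.73
tcp_pos: [0.5452, 0.111, 0.2745]
tool_rot: [[-0.65, -0.76, -0.002], [-0.76, 0.65, 0.0], [0.001, 0.001, -1.0]]
contact_force: [0.1, 0.3, -0.6]
width: 0.0633
gripper_force: 87.3
time: 20.85
tcp_pos: [0.5719, 0.2339, 0.2507]
tool_rot: [[-0.997, -0.075, 0.0], [-0.075, 0.997, -0.0], [-0.0, -0.0, -1.0]]
contact_force: [-0.2, 0.5, -0.6]
width: 0.0628
gripper_force: 87.3
n 15083 plane z= [ 0.0071 -0.0019  0.1507] tilt deg [ 0.41 -0.11] x range 0.02 0.1047
0.03 y -0.0323 0.0336
0.05 y -0.0322 0.0341
0.07 y -0.0322 0.034
0.09 y -0.0322 0.0341
y -0.02 tail x 0.1044 min -0.0297
y 0 tail x 0.1043 min -0.0338
y 0.02 tail x 0.1045 min -0.0302
now 20.9 [0.5719 0.234  0.2509] yaw 94.27 w 0.0634 F [ 0.3 -0.1 -1.3]
shift [-0.001  0.004  0.306] turn [0.    0.    0.003]
```

```bash
python3 -m handwheel '[[[0,0.003,0.1],[0,0,0.004],-1],[[0,0.003,0.2],[0,0,0.004],-1],[[0,0.003,0.28],[0,0,0.004],-1],[[0,0.003,0.33],[0,0,0.004],-1],[[0,0.003,0.34],[0,0,0.004],-1],[[0,0.003,0.34],[0,0,0.004],-1]]'
python3 - <<'E'
from h import *
import pickle
# mid side fence inner edges and plate sides from depth, tool frame
s=status.observe();c=cams.capture("wrist");pickle.dump((s,c),open("low.pkl","wb"));T=np.array(c["T_tool_cam"])
yy,xx=np.mgrid[0:480,0:640];zz=c["z_map"].ravel();px=np.c_[xx.ravel(),yy.ravel()].astype(float)
u=cv2.undistortPoints(px.reshape(-1,1,2),np.array(c["K"]),np.array(c["dist"])).reshape(-1,2)
p=np.c_[u[:,0]*zz,-u[:,1]*zz,-zz]@T[:3,:3].T+T[:3,3];w=p@np.array(s["tool_rot"]).T+s["tcp_pos"]
for x in (.035,.04,.05,.055,.06):
    for lo,hi,n in((.0385,.0425,"fence"),(.047,.054,"plate")):
        m=(zz>0)&(abs(p[:,0]-x)<.0015)&(w[:,2]>lo)&(w[:,2]<hi)&(abs(p[:,1])<.05);y=np.sort(p[m,1])
        print(x,n,len(y),[v.round(4).tolist() for v in (y[y<0][[0,-1]] if (y<0).any() else y[:0], y[y>0][[0,-1]] if (y>0).any() else y[:0])],end=" | ")
    print()
print(s["tcp_pos"],s["contact_force"])
E
```

```text
time: 21.65
tcp_pos: [0.5719, 0.2352, 0.1996]
tool_rot: [[-0.998, -0.068, 0.0], [-0.068, 0.998, 0.0], [-0.0, 0.0, -1.0]]
contact_force: [-0.6, 0.5, -0.7]
width: 0.0627
gripper_force: 87.3
0.035 fence 382 [[-0.045, -0.0365], [0.0356, 0.0422]] | 0.035 plate 1969 [[-0.0326, -0.0001], [0.0002, 0.0339]] | 
0.04 fence 394 [[-0.0454, -0.0365], [0.0355, 0.0423]] | 0.04 plate 2010 [[-0.0325, -0.0001], [0.0002, 0.0337]] | 
0.05 fence 416 [[-0.0455, -0.0364], [0.0355, 0.042]] | 0.05 plate 2144 [[-0.0322, -0.0001], [0.0002, 0.0339]] | 
0.055 fence 399 [[-0.045, -0.0367], [0.0356, 0.0422]] | 0.055 plate 2237 [[-0.0321, -0.0001], [0.0002, 0.0339]] | 
0.06 fence 416 [[-0.0449, -0.0364], [0.0359, 0.042]] | 0.06 plate 2292 [[-0.0322, -0.0], [0.0002, 0.0342]] | 
[0.57193027 0.23517427 0.19963015] [-0.61793288  0.52885388 -0.73726225]
```

Run:
```python
from h import *
import pickle
s,c=pickle.load(open("low.pkl","rb"));T=np.array(c["T_tool_cam"])
yy,xx=np.mgrid[0:480,0:640];zz=c["z_map"].ravel();px=np.c_[xx.ravel(),yy.ravel()].astype(float)
u=cv2.undistortPoints(px.reshape(-1,1,2),np.array(c["K"]),np.array(c["dist"])).reshape(-1,2)
p=np.c_[u[:,0]*zz,-u[:,1]*zz,-zz]@T[:3,:3].T+T[:3,3];w=p@np.array(s["tool_rot"]).T+s["tcp_pos"]
m=(zz>0)&(w[:,2]>.0385)&(w[:,2]<.0425)
for y in (-.043,-.041,-.039,.037,.039,.041):
    b=np.sort(p[m&(abs(p[:,1]-y)<.001)&(p[:,0]>.0)&(p[:,0]<.1),0]);print(y,len(b),b[[0,-1]].round(4))
b=p[(zz>0)&(abs(w[:,2]-.0495)<.004)&(abs(p[:,1])<.008),0];print("nose",b.min())
q=p[m&(abs(p[:,1])<.012)&(p[:,0]<-.02)];print("nose fence",len(q),q[:,0].min() if len(q) else 0,q[:,0].max() if len(q) else 0)
```

```text
-0.043 595 [0.0061 0.0638]
-0.041 618 [0.0058 0.0637]
-0.039 581 [0.0062 0.0638]
0.037 615 [0.0101 0.0632]
0.039 587 [0.0102 0.0632]
0.041 511 [0.0061 0.0631]
nose -0.03377747548880668
nose fence 544 -0.04577013163643698 -0.0395582961715614
```

```bash
python3 -m handwheel '[[[-0.008,-0.008,0],[0,0,0],-1],[[-0.008,-0.008,0.01],[0,0,0],-1],[[-0.008,-0.008,0.02],[0,0,0],-1],[[-0.008,-0.008,0.03],[0,0,0],-1],[[-0.008,-0.008,0.038],[0,0,0],-1],[[-0.008,-0.008,0.038],[0,0,0],-1]]' | grep -E "pos|force"; python3 -m handwheel '[[[0,0,0.008],[0,0,0],-1],[[0,0,0.016],[0,0,0],-1],[[0,0,0.016],[0,0,0],-1]]'| grep -E "pos|force"; python3 held.py
```

```text
tcp_pos: [0.573, 0.234, 0.1936]
contact_force: [-0.7, 0.5, -0.2]
gripper_force: 87.3
tcp_pos: [0.573, 0.234, 0.1913]
contact_force: [-0.2, -0.5, -0.7]
gripper_force: 87.3
n 15081 plane z= [ 0.0071 -0.0015  0.1507] tilt deg [ 0.4  -0.09] x range 0.02 0.1047
0.03 y -0.0439 0.0434
0.05 y -0.0434 0.0434
0.07 y -0.0322 0.034
0.09 y -0.0322 0.0341
y -0.02 tail x 0.1045 min -0.0414
y 0 tail x 0.1044 min -0.0417
y 0.02 tail x 0.1044 min -0.0414
```

It went below the fence tops without contact, so it is in the pocket. I lower it until it touches.

```bash
for i in 1 2 3; do python3 -m handwheel '[[[0,0,0.004],[0,0,0],-1],[[0,0,0.004],[0,0,0],-1]]'| grep -E "pos|contact"; done
```

```text
tcp_pos: [0.5731, 0.234, 0.1908]
contact_force: [0.2, 0.4, -0.8]
tcp_pos: [0.5731, 0.234, 0.1903]
contact_force: [-1.1, 0.2, -0.2]
tcp_pos: [0.5731, 0.234, 0.1902]
contact_force: [-2.2, -0.9, 5.5]
```

```bash
python3 -m handwheel '[[[0,0,0],[0,0,0],0.6],[[0,0,0],[0,0,0],0.7],[[0,0,0],[0,0,0],0.9],[[0,0,0],[0,0,0],1],[[0,0,0],[0,0,0],1],[[0,0,0],[0,0,0],1]]' && python3 -m handwheel '[[[0,0,-0.05],[0,0,0],1],[[0,0,-0.2],[0,0,0],1],[[0,0,-0.5],[0,0,0],1],[[0,0,-0.9],[0,0,0],1],[[0.3,0,-1],[0,0,0],1],[[0.6,0,-1],[0,0,0],1],[[0.6,0,-1],[0,0,0],1],[[0.6,0,-1],[0,0,0],1]]'
python3 - <<'E'
from h import *
import pickle
c=cap("wrist");pickle.dump(c,open("fin.pkl","wb"))
yy,xx=np.mgrid[0:480,0:640];zz=c["z_map"].ravel();px=np.c_[xx.ravel(),yy.ravel()].astype(float)
w=np.array(c["origin"])+ray(c,px)*zz[:,None]
hsv=cv2.cvtColor(c["image"],cv2.COLOR_RGB2HSV).reshape(-1,3)
a=np.radians(3.5);d=(w[:,:2]-[.527,.231])@np.array([[np.cos(a),-np.sin(a)],[np.sin(a),np.cos(a)]])
m=(zz>0)&(hsv[:,1]<45)&(abs(w[:,2]-.039)<.006)&(abs(d[:,0])<.1)&(abs(d[:,1])<.05)
q=w[m];A=np.c_[q[:,:2],np.ones(len(q))];k=np.linalg.lstsq(A,q[:,2],rcond=None)[0]
print("n",m.sum(),"slopes",k[:2].round(4),"z mid",(k@[.527,.231,1]).round(4))
D=d[m];print("x",np.percentile(D[:,0],[0,.5,99.5,100]).round(4),"y",np.percentile(D[:,1],[0,.5,99.5,100]).round(4))
f=(zz>0)&(hsv[:,1]>70)&(abs(w[:,2]-.041)<.0025)&(abs(d[:,0])<.1)&(abs(d[:,1])<.06)
e=d[f];n=e[(abs(e[:,1])<.01)&(e[:,0]>.05)];t=e[(abs(e[:,1])<.02)&(e[:,0]<-.05)]
print("nose fence",n[:,0].min() if len(n) else 0,"tail fence",t[:,0].max() if len(t) else 0)
for sg in(-1,1):
    z=e[(abs(e[:,0])<.012)&(e[:,1]*sg>.03),1];print("side",abs(z).min() if len(z) else 0)
E
```

```text
time: 24.38
tcp_pos: [0.5731, 0.234, 0.1896]
tool_rot: [[-0.998, -0.068, -0.0], [-0.068, 0.998, 0.0], [-0.0, 0.0, -1.0]]
contact_force: [-0.1, -0.2, -0.0]
width: 0.0857
gripper_force: 0.0
time: 25.38
tcp_pos: [0.4837, 0.228, 0.3404]
tool_rot: [[-0.998, -0.068, 0.002], [-0.068, 0.998, 0.001], [-0.002, 0.0, -1.0]]
contact_force: [-0.2, 0.1, -0.6]
width: 0.0855
gripper_force: 0.0
n 18949 slopes [-0.0003  0.0005] z mid 0.0395
x [-0.0808 -0.0802  0.0775  0.0828] y [-0.0328 -0.032   0.0334  0.0343]
nose fence 0.08075536341074413 tail fence -0.08311172633985735
side 0.035598151027391514
side 0.03521177946189598
```

The plate is flat (slopes below 0.001 rad), its top is at 0.0395 m, and its outline lies inside the fences. I'm handing in.

```bash
python3 -c "
from workcell import ticket
print(ticket.close_job())"
```

```text
the job is handed in; nothing more can be done
None
```

I handed the job in at about 25 s of the 64 s allowed: the tag plate lies flat in the nest pocket, cut corners to cut corners, and the stamp block was left standing on the table; no verdict came back.

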